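# Stop the weighing slab rocking

## Task

The stone slab under the balance rocks: press down on its corners in turn with a fingertip to find the one that gives, then push that corner's taper shim straight in under the slab until it is snug, and press on that corner again to check that it now stands firm. Do not shift the other three shims, jack the slab out of level, or lift or disturb anything else.

Things in the scene. Friction and masses are not known exactly. Their poses are not given: they have to be found in the camera images.
- slab: Granite slab 200 (x) by 260 (y) by 30 mm, 3.8 to 5 kg, on four hidden rubber feet. Origin: centre of its underside, 12 mm above the bench (top 42 mm). x points away from the robot, y to its left, within 0.25 rad. One foot, not known which, has perished: pressed slowly with 3 to 6 N that corner sinks about 3 mm onto its shim (the opposite one rises) and springs back; others do not give.
- corner_nl (a point): Point on top of the slab at its near left corner, 20 mm in from both edges: where to press.
- corner_nr (a point): Point on top of the slab at its near right corner, 20 mm in from both edges: where to press.
- corner_fl (a point): Point on top of the slab at its far left corner, 20 mm in from both edges: where to press.
- corner_fr (a point): Point on top of the slab at its far right corner, 20 mm in from both edges: where to press.
- shim_nl: Loose steel wedge under the slab's left edge, near left corner, 55 x 24 mm, 90 g. Origin: centre of its underside, flat on the bench. x runs butt to tip, square to the edge: tip (5 mm thick) 27.5 mm ahead, upright butt (15 mm tall) 27.5 mm behind. By the bad foot it slides in 16 to 20 mm easily, then is snug, origin 122 mm from the slab's centre line; by a sound foot 6 to 10 mm, then hits the foot.
- shim_nr: Loose steel wedge under the slab's right edge, near right corner, 55 x 24 mm, 90 g. Origin: centre of its underside, flat on the bench. x runs butt to tip, square to the edge: tip (5 mm thick) 27.5 mm ahead, upright butt (15 mm tall) 27.5 mm behind. By the bad foot it slides in 16 to 20 mm easily, then is snug, origin 122 mm from the slab's centre line; by a sound foot 6 to 10 mm, then hits the foot.
- shim_fl: Loose steel wedge under the slab's left edge, far left corner, 55 x 24 mm, 90 g. Origin: centre of its underside, flat on the bench. x runs butt to tip, square to the edge: tip (5 mm thick) 27.5 mm ahead, upright butt (15 mm tall) 27.5 mm behind. By the bad foot it slides in 16 to 20 mm easily, then is snug, origin 122 mm from the slab's centre line; by a sound foot 6 to 10 mm, then hits the foot.
- shim_fr: Loose steel wedge under the slab's right edge, far right corner, 55 x 24 mm, 90 g. Origin: centre of its underside, flat on the bench. x runs butt to tip, square to the edge: tip (5 mm thick) 27.5 mm ahead, upright butt (15 mm tall) 27.5 mm behind. By the bad foot it slides in 16 to 20 mm easily, then is snug, origin 122 mm from the slab's centre line; by a sound foot 6 to 10 mm, then hits the foot.
- balance: White laboratory balance, 100 by 120 mm, 44 mm high to its steel pan, standing loose in the middle of the slab. Origin: centre of its underside.
- level: Aluminium bar spirit level, 90 mm long along its y, 14 mm wide, 19 mm high, lying on the slab behind the balance. Origin: centre of its underside.
- weight: Steel calibration weight, 22 mm diameter, 34 mm high, on the slab in front of the balance. Origin: centre of its underside.
- dish: Covered glass dish, 64 mm diameter, 14 mm high, on the bench between the two left shims. Origin: centre of its underside.
- tipbox: Small white carton, 45 by 55 mm, 22 mm high, on the bench between the two right shims. Origin: centre of its underside.
- flask: Stoppered glass conical flask, 96 mm diameter, 160 mm high, on the bench to the left. Origin: centre of its underside.
- bottle: White plastic bottle, 60 mm diameter, 140 mm high, on the bench to the right. Origin: centre of its underside.
- mouse: Black computer mouse, 100 by 58 mm, 28 mm high, on a mat at the near left. Origin: centre of its underside.

How it is judged:
On the way, in this order (a step that is already met when the one before it is completed fails the run):
1. The corner that gives is pressed down with the fingers, at least 1.5 mm below level (contact force between the fingers and slab above 2 N and height (world z) of any of corner_nl, corner_nr, corner_fl, corner_fr below 0.0405 m), for 0.2 s.
2. The shim of that corner is pushed in until snug (the only one with room to go in that far) ((y of any of shim_nl, shim_fl in the frame of slab below 0.1262 m or y of any of shim_nr, shim_fr in the frame of slab above -0.1262 m)), for 0.2 s.
3. That corner is pressed again with more than 4 N (fingers within 60 mm of its corner point) and sinks less than 1.2 mm (((y of shim_nl in the frame of slab below 0.1262 m and contact force between the fingers and slab above 4 N and horizontal distance between the grasp point and corner_nl below 0.06 m and height (world z) of corner_nl above 0.0408 m) or (y of shim_nr in the frame of slab above -0.1262 m and contact force between the fingers and slab above 4 N and horizontal distance between the grasp point and corner_nr below 0.06 m and height (world z) of corner_nr above 0.0408 m) or (y of shim_fl in the frame of slab below 0.1262 m and contact force between the fingers and slab above 4 N and horizontal distance between the grasp point and corner_fl below 0.06 m and height (world z) of corner_fl above 0.0408 m) or (y of shim_fr in the frame of slab above -0.1262 m and contact force between the fingers and slab above 4 N and horizontal distance between the grasp point and corner_fr below 0.06 m and height (world z) of corner_fr above 0.0408 m))), for 0.2 s.
At the end, for the whole second after the job is handed in: One shim, that of the corner that gave, is snug (its origin within 126 mm of the slab's centre line); the other three have moved less than 5 mm; the slab is within 10 mm of where it was, at rest and level (every corner point within about 1.6 mm of 42 mm above the bench) (((y of shim_nl in the frame of slab below 0.1262 m and distance of each of shim_nr, shim_fl, shim_fr from where it was at the start of the episode below 0.005 m) or (y of shim_nr in the frame of slab above -0.1262 m and distance of each of shim_nl, shim_fl, shim_fr from where it was at the start of the episode below 0.005 m) or (y of shim_fl in the frame of slab below 0.1262 m and distance of each of shim_nl, shim_nr, shim_fr from where it was at the start of the episode below 0.005 m) or (y of shim_fr in the frame of slab above -0.1262 m and distance of each of shim_nl, shim_nr, shim_fl from where it was at the start of the episode below 0.005 m)) and distance of slab from where it was at the start of the episode below 0.01 m and linear speed of slab below 0.01 m/s and height (world z) of corner_nl between 0.0405 and 0.0437 m and height (world z) of corner_nr between 0.0405 and 0.0437 m and height (world z) of corner_fl between 0.0405 and 0.0437 m and height (world z) of corner_fr between 0.0405 and 0.0437 m); the robot touches nothing.
It fails at once if a shim is lifted or tipped up (height (world z) of any of shim_nl, shim_nr, shim_fl, shim_fr above 0.012 m or angle between any of shim_nl, shim_nr, shim_fl, shim_fr's own z axis and vertical above 0.3 rad).
It fails at once if the slab is lifted (height (world z) of slab above 0.018 m).
It fails at once if a bystander is moved by more than 20 mm, lifted or tipped (distance of any of balance, level, weight, dish, tipbox, flask, bottle, mouse from where it was at the start of the episode above 0.02 m or angle between any of balance, level, weight, dish, tipbox, flask, bottle, mouse's own z axis and vertical above 0.3 rad).
It also fails if it takes over 64 s, if anything falls off the work surface, if the arm or the gripper's body presses on something with over 40 N, if the wrist force passes 120 N, or if a joint passes its speed limit or range.

## Robot

A 6-joint arm with a two-finger parallel gripper is mounted at the origin on the work surface. World frame = base frame: x ahead of the robot, y to its left, z up, the work surface at z = 0. Lengths are in m, angles in rad, forces in N, time in s.
With the tool pointing down it reaches from about 0.4 to 0.825 m from the base axis. Payload 7 kg.
Tool frame: the origin (TCP) lies between the finger pads; the fingertips stand 8 mm ahead of it and the grasp point (between the pads) lies 11 mm behind it (arm.finger_overhang is the distance from the TCP to the fingertips, in m); z points along the fingers, y is the line along which they close (so a half turn about z gives the same grasp; the last joint's range is limited). The gripper opens to 88 mm and grips with 3 to 60 N. Pads are 19 mm wide; open, the fingers measure 130 mm over their backs; the gripper's body (78 mm by 193 mm) begins 47 mm behind the grasp point.
Start: joints at [1.482, 0.359, 0.012, 0, -1.224, -0.288], TCP at [0.248, 0.628, 0.212] pointing down, gripper open.
Joint ranges: [-3.07, 3.07], [-1.43, 2.12], [-1.02, 1.25], [-3.03, 1.67], [-3.05, -0], [-3.03, 3.03]. Speed limits (rad/s): [2.39, 2.39, 3.01, 3.14, 3.14, 3.14].

## Interface

Orientations are given as [roll, pitch, yaw] about the fixed x, y, z axes, in that order (R = Rz(yaw) Ry(pitch) Rx(roll)).
In Python, from station import arm gives the robot as it stands.
- The arm moves only by the tool move_arm, never from a script. Its argument "rows" is text: rows parted by semicolons, each of 7 numbers parted by spaces: the turn, a rotation vector about the tool's x, y, z in degrees, then the shift along the tool's x, y, z in m, then the finger opening in m, from 0 to 0.0876. A call has 1 to 8 rows; each row shifts and turns the commanded pose from where the row before left it, along the tool's axes as they then stand; what a row does not reach is not made up. A row lasts 1/8 s, in which the tool goes at most 62.5 mm and 10.7 degrees, less where a joint would pass 70% of its speed; a pose out of reach is approached as far as the arm can. A call is refused whole if a number of a shift passes 0.0625 or a number of a turn 10.7, either way. A call with a gripper value outside its range is refused whole. The fingers move at their own pace and stop on an object; "squeeze" is the grip in N (left out, the last holds). Time passes only in rows, so rows that do not move let the fingers close. It gives the time, the measured TCP pose, the force, the opening and the grip force at its end, in the units of the state.
- arm.get_state(): the state, without advancing time (a new reading comes with each control period).
- arm.grab_frame(name): name is "side" or "top"; returns (picture, depth): 400x640x3 uint8, blue, green, red; 400x640 float32, m along the optical axis (not along the pixel's ray), 0 where there is no reading.
- arm.camera_model(name): a dict with "mtx" (3x3 intrinsics, pixels), "camera_from_world" (4x4, takes a point from world to camera coordinates). Camera axes: x right, y down, z forward; pixel columns grow to the right and rows downward; lengths in m; the calibration is good to about 2 mm. A picture is of the moment at which its call begins. camera_model takes no time and is no camera call.
- arm.job_done(): hands the job in; it is judged then, once.
The state is a dict: "t": time; "q": joint angles; "qd": joint speeds; "joint_efforts": joint torques, N m; "eef_pos": TCP position; "ee_rot": TCP orientation; "force": force on the tool from outside, world axes, zero at the start; "moment": the same for the moment, N m; "width": finger opening in m; "gripper_force": force on a finger pad.
Only numpy, scipy, OpenCV 4.12 (cv2) and the standard library are available. Lean on these libraries where they do the work, as an engineer would, in place of code of your own. Each camera call takes 0.05 s, during which the arm holds its last target. There are 200 camera calls.

## Working session

There is one attempt and no reset: what is moved stays moved. The work goes in short steps, Python scripts to look and compute and a tool call to move; the robot and the scene stay as the last step left them, time stands still between calls to the robot, and variables do not carry over. Pictures are saved under pics/ and viewed, at most 10 in all, crops included, and the job is handed in when it is done.

Besides the shell and the picture viewer there is one more tool, called after ">>>" as name(argument=value, ...) on one line, values as JSON. move_arm: Moves the arm, as the interface text tells. Its arguments: {"type":"object","properties":{"rows":{"type":"string"},"squeeze":{"type":"number"}},"required":["rows"]}

```bash
mkdir -p pics; ls; python3 - <<'E'
from station import arm
import cv2,numpy as np
print(arm.get_state())
for n in("top","side"):
    p,d=arm.grab_frame(n); cv2.imwrite(f"pics/{n}0.png",p); np.save(f"{n}0.npy",d)
    m=arm.camera_model(n); print(m["mtx"].tolist(),np.round(m["camera_from_world"],4).tolist())
E
```

```text
pics
{'t': 0.0, 'q': array([ 1.48209369e+00,  3.59379271e-01,  1.10659107e-02, -3.68123154e-04,
       -1.22410239e+00, -2.88078227e-01]), 'qd': array([ 0.00117164,  0.00230505, -0.00104895,  0.00142619, -0.00082962,
        0.00110309]), 'joint_efforts': array([-2.39096429e-03, -5.82713592e+01,  2.93059856e+01,  6.99760705e+00,
        6.95106952e-03, -1.64217281e-04]), 'eef_pos': array([0.24819774, 0.62715894, 0.21152746]), 'ee_rot': array([ 3.13994163e+00, -1.28342532e-04, -3.76906123e-01]), 'force': array([-0.00317009, -0.21716515, -0.28812965]), 'moment': array([0.02470181, 0.00978416, 0.04843023]), 'gripper_force': 0.0, 'width': 0.08801355567807244}
[[447.8276200556468, 0.0, 322.51188768896594], [0.0, 447.8276200556468, 199.6971372651924], [0.0, 0.0, 1.0]] [[0.0002, -1.0, -0.0049, 0.0064], [-0.976, 0.0008, -0.2176, 0.4893], [0.2176, 0.0048, -0.976, 1.4016], [0.0, 0.0, 0.0, 1.0]]
[[371.55332293712314, 0.0, 320.28332180426], [0.0, 371.55332293712314, 197.55045074765795], [0.0, 0.0, 1.0]] [[0.7882, -0.6153, 0.0138, -0.3593], [-0.4741, -0.6214, -0.6238, 0.2687], [0.3924, 0.4851, -0.7815, 0.8673], [0.0, 0.0, 0.0, 1.0]]
```

View pics/top0.png

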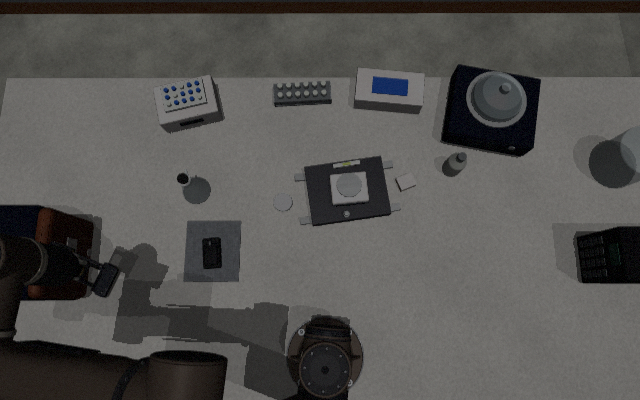

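View pics/side0.png

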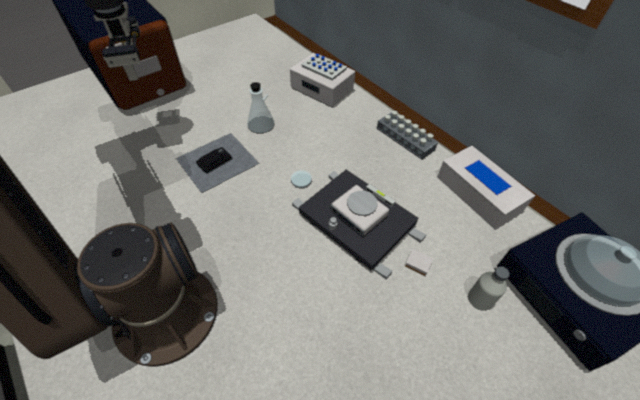

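The top view shows the slab centred near (347,190), with the balance at (349,187), the level at (346,164) and the weight at (347,214). The shims are at about (299,178), (306,220), (388,165) and (394,207). Next I'll fit the slab pose.

```bash
cat > h.py <<'E'
import numpy as np,cv2
from station import arm
def world(n,d):
    m=arm.camera_model(n);K=m["mtx"];T=np.linalg.inv(m["camera_from_world"])
    v,u=np.mgrid[:400,:640]
    P=np.stack([(u-K[0,2])/K[0,0]*d,(v-K[1,2])/K[1,1]*d,d,np.ones_like(d)],-1)
    return (P@T.T)[...,:3]
def pix(n,p,z):  # pixel -> world on plane z
    m=arm.camera_model(n);T=np.linalg.inv(m["camera_from_world"])
    r=T[:3,:3]@np.linalg.solve(m["mtx"],[p[0],p[1],1]);o=T[:3,3]
    return o+r*(z-o[2])/r[2]
E
python3 - <<'E'
from h import *
p=cv2.imread("pics/top0.png");d=np.load("top0.npy");W=world("top",d)
g=p.max(2)
roi=np.zeros(g.shape,bool);roi[150:232,290:405]=1
m=((g<75)&roi).astype(np.uint8)
n,l,s,c=cv2.connectedComponentsWithStats(m);i=1+s[1:,4].argmax()
k=(l==i)
print(s[i],np.median(W[k],0),np.percentile(W[k][:,2],[5,50,95]))
r=cv2.minAreaRect(np.argwhere(k)[:,::-1].astype(np.float32));b=cv2.boxPoints(r)
for q in b: print(q,np.round(pix("top",q,.042),4))
# depth based top
k2=(W[...,2]>.03)&roi&(d>0)
q=W[k2][:,:2].astype(np.float32);r=cv2.minAreaRect(q);print("depth rect",r,cv2.boxPoints(r))
c=cv2.resize(p[150:235,265:420],None,fx=5,fy=5,interpolation=cv2.INTER_CUBIC);cv2.imwrite("pics/topc.png",c)
cv2.imwrite("pics/sidec.png",cv2.resize(cv2.imread("pics/side0.png")[160:285,280:440],None,fx=4.7,fy=4.7,interpolation=cv2.INTER_CUBIC))
E
```

```text
[ 295  156  100   71 3614] [ 0.50984119 -0.06377251  0.04223095] [0.03350086 0.04223095 0.04981265]
[293.0431  167.62784] [0.6015 0.1045 0.042 ]
[390.01514 153.4368 ] [ 0.6506 -0.22    0.042 ]
[398.8352  213.70703] [ 0.445  -0.2419  0.042 ]
[301.86316 227.89807] [0.3986 0.073  0.042 ]
depth rect ((0.5322751998901367, -0.10465803742408752), (0.20236317813396454, 0.3226340115070343), 8.727351188659668) [[ 0.40778807  0.03943861]
 [ 0.4567422  -0.27945977]
 [ 0.65676236 -0.24875468]
 [ 0.60780823  0.0701437 ]]
```

View pics/topc.png

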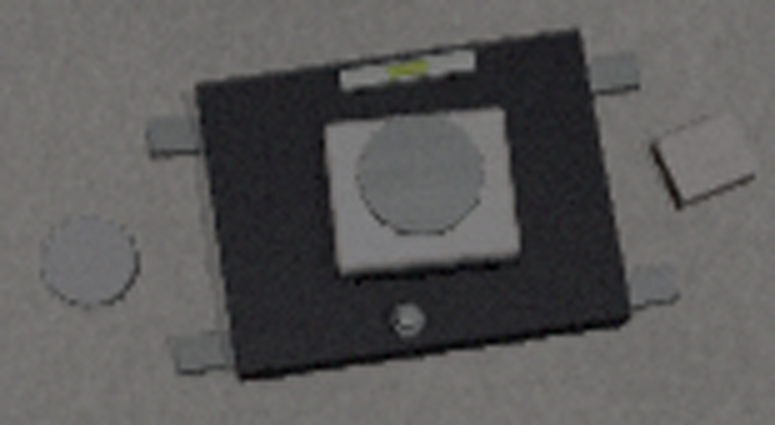

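View pics/sidec.png

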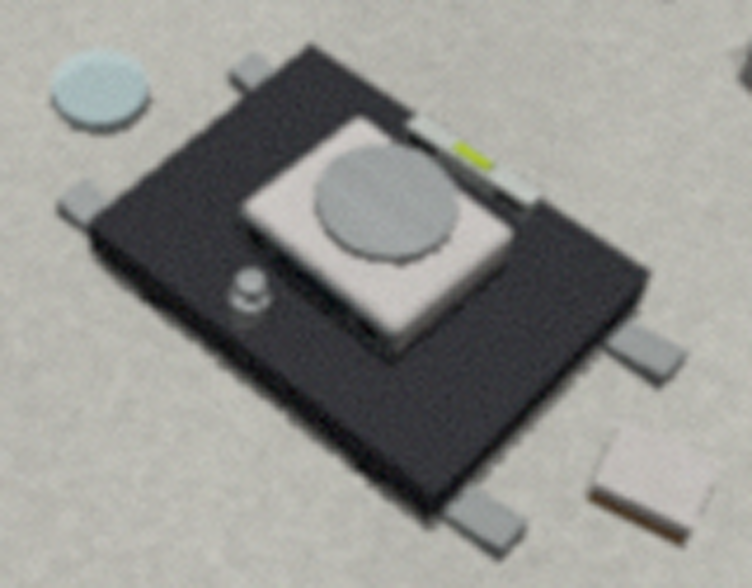

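The crops show the slab's far-left top corner at crop pixel (197,85) and far-right at (580,30). The near edge at (240,378)–(630,320) includes the front face. All four shim butts are clearly visible.

```bash
python3 - <<'E'
from h import *
f=lambda x,y:((x+.5)/5-.5+265,(y+.5)/5-.5+150)
g=lambda x,y:((x+.5)/4.7-.5+280,(y+.5)/4.7-.5+160)
T={"FL":(197,85),"FR":(580,30),"NR":(628,312),"NL":(238,370)}
S={"FL":(313,45),"FR":(648,274),"NR":(433,497),"NL":(93,232)}
def fit(src,cam,fn):
    P={k:pix(cam,fn(*v),.042)[:2] for k,v in src.items()}
    for k in P: print(cam,k,P[k].round(4))
    L={"FL":(.1,.13),"FR":(.1,-.13),"NR":(-.1,-.13),"NL":(-.1,.13)}
    A=np.array([L[k] for k in P]);B=np.array([P[k] for k in P]);a=A-A.mean(0);b=B-B.mean(0)
    th=np.arctan2((a[:,0]*b[:,1]-a[:,1]*b[:,0]).sum(),(a*b).sum())
    R=np.array([[np.cos(th),-np.sin(th)],[np.sin(th),np.cos(th)]])
    c=B.mean(0)-R@A.mean(0);print("pose",c,th,"res mm",((B-A@R.T-c)*1000).round(1).tolist());return c,th,R
poses=[fit(T,"top",f),fit(S,"side",g)]
c=np.mean([p[0] for p in poses],0);th=np.mean([p[1] for p in poses])
R=np.array([[np.cos(th),-np.sin(th)],[np.sin(th),np.cos(th)]])
print(c,th)
for n,(x,y) in dict(nl=(-.08,.11),nr=(-.08,-.11),fl=(.08,.11),fr=(.08,-.11)).items(): print("corner",n,(c+R@[x,y]).round(4))
# shim butt top edges (z=.015) in slab frame
for n,(a,b) in dict(fl=((148,120),(150,157)),nl=((170,337),(178,373)),fr=((634,53),(640,88)),nr=((670,264),(679,298))).items():
    for q in(a,b):
        w=pix("top",f(*q),.015)[:2];print("shim",n,w.round(4),(R.T@(w-c)).round(4))
for n,(a,b) in dict(fr=((684,350),(662,374)),nr=((523,526),(502,549)),fl=((232,72),(252,56)),nl=((58,206),(84,182))).items():
    for q in(a,b):
        w=pix("side",g(*q),.015)[:2];print("side shim",n,w.round(4),(R.T@(w-c)).round(4))
for n,q,z in (("dish",(89,258),.014),("box",(703,158),.022),("weight",(408,318),.034),("lvlL",(340,68),.019+.042)):
    w=pix("top",f(*q),z)[:2];print(n,w.round(4),(R.T@(w-c)).round(4))
E
```

```text
top FL [0.605 0.068]
top FR [ 0.6431 -0.1882]
top NR [ 0.4507 -0.2141]
top NL [0.4126 0.0397]
pose [ 0.52785119 -0.07365219] 0.14516885107554328 res mm [[-3.0, -1.4], [-2.5, -0.4], [3.0, 2.7], [2.5, -0.9]]
side FL [0.6036 0.0652]
side FR [ 0.6402 -0.186 ]
side NR [ 0.4458 -0.2156]
side NL [0.4066 0.0301]
pose [ 0.52406438 -0.07657611] 0.1560071478708708 res mm [[1.0, -2.2], [-2.8, 3.4], [0.3, 5.0], [1.6, -6.2]]
[ 0.52595779 -0.07511415] 0.15058799947320706
corner nl [0.4304 0.0216]
corner nr [ 0.4634 -0.1959]
corner fl [0.5886 0.0456]
corner fr [ 0.6216 -0.1719]
shim fl [0.5885 0.1022] [0.0885 0.166 ]
shim fl [0.5626 0.1005] [0.0626 0.1682]
shim nl [0.4393 0.0856] [-0.0616  0.1719]
shim nl [0.4152 0.08  ] [-0.0863  0.17  ]
shim fr [ 0.6355 -0.228 ] [ 0.0853 -0.1676]
shim fr [ 0.6107 -0.2313] [ 0.0603 -0.1671]
shim nr [ 0.4885 -0.2471] [-0.0628 -0.1644]
shim nr [ 0.4654 -0.2522] [-0.0864 -0.166 ]
side shim fr [ 0.6361 -0.2255] [ 0.0863 -0.1652]
side shim fr [ 0.614  -0.2288] [ 0.064  -0.1652]
side shim nr [ 0.4845 -0.2487] [-0.0671 -0.1654]
side shim nr [ 0.4662 -0.2515] [-0.0855 -0.1654]
side shim fl [0.5645 0.0968] [0.0639 0.1642]
side shim fl [0.5835 0.0998] [0.0832 0.1643]
side shim nl [0.4126 0.0756] [-0.0894  0.1661]
side shim nl [0.4359 0.0811] [-0.0656  0.168 ]
dish [0.4931 0.1404] [-1.00e-04  2.18e-01]
box [ 0.5597 -0.2707] [ 0.004  -0.1984]
weight [ 0.4484 -0.0712] [-0.0761  0.0155]
lvlL [ 0.6108 -0.027 ] [0.0911 0.0348]
```

>>> move_arm(rows="0 0 7.5 0 0 0 0;0 0 7.5 0 0 0 0;0 0 7.5 0 0 0 0;0 0 7.5 0 0 0 0;0 0 7.5 0 0 0 0;0 0 7.5 0 0 0 0;0 0 7.5 0 0 0 0;0 0 7.3 0 0 0 0", squeeze=10)

```text
t: 1.1
eef_pos: [0.2483, 0.6273, 0.2119]
ee_rot: [3.141, -0.001, -1.425]
force: [-0.4, 0.5, 0.6]
width: 0.0131
gripper_force: 0.0
```

```bash
cat > go.py <<'E'
# usage: go.py slabx slaby : tool-frame deltas from current TCP to slab-frame point; also slab coordinates now
import sys
from h import *
from scipy.spatial.transform import Rotation as Ro
th=.15;c=np.array([.526,-.075]);R=np.array([[np.cos(th),-np.sin(th)],[np.sin(th),np.cos(th)]])
s=arm.get_state();p=s["eef_pos"];M=Ro.from_euler("xyz",s["ee_rot"]).as_matrix()
print("t",s["t"],"tcp",p.round(4),"rot",s["ee_rot"].round(3),"slab",(R.T@(p[:2]-c)).round(4),"F",s["force"].round(2))
for a in sys.argv[1:]:
    x,y=map(float,a.split(","));w=c+R@[x,y];print(a,w.round(4),"tool delta",(M.T@np.r_[w-p[:2],0]).round(4))
E
python3 go.py=0 2>/dev/null; python3 go.py -- 2>/dev/null; python3 - <<'E'
import sys;sys.argv=["","-.08,.11"];exec(open("go.py").read())
E
```

```text
t 1.1 tcp [0.2483 0.6273 0.2119] rot [ 3.141e+00 -1.000e-03 -1.425e+00] slab [-0.1697  0.7359] F [-0.39  0.51  0.64]
t 1.1 tcp [0.2483 0.6273 0.2119] rot [ 3.141e+00 -1.000e-03 -1.425e+00] slab [-0.1697  0.7359] F [-0.39  0.51  0.64]
-.08,.11 [0.4305 0.0218] tool delta [ 6.256e-01 -9.220e-02  5.000e-04]
```

>>> move_arm(rows="0 0 0 0.057 -0.0115 0 0;0 0 0 0.057 -0.0115 0 0;0 0 0 0.057 -0.0115 0 0;0 0 0 0.057 -0.0115 0 0;0 0 0 0.057 -0.0115 0 0;0 0 0 0.057 -0.0115 0 0;0 0 0 0.057 -0.0115 0.02 0;0 0 0 0.057 -0.0115 0.02 0")

```text
t: 2.1
eef_pos: [0.4078, 0.1889, 0.1722]
ee_rot: [-3.141, 0.001, -1.42]
force: [1.1, -0.4, -0.1]
width: 0.0006
gripper_force: 0.0
```

>>> move_arm(rows="0 0 0 0.057 0 0.03 0;0 0 0 0.057 0 0.02 0;0 0 0 0.035 0 0.02 0;0 0 0 0.021 0 0.02 0;0 0 0 0 0 0.01 0;0 0 0 0 0 0.01 0;0 0 0 0 0 0 0")

```text
t: 2.98
eef_pos: [0.4325, 0.0246, 0.0629]
ee_rot: [3.141, -0.0, -1.42]
force: [0.5, -0.2, -0.1]
width: 0.0002
gripper_force: 0.0
```

```bash
python3 go.py -- -.08,.11 2>&1 | tail -3; python3 - <<'E'
import sys;sys.argv=["","-.08,.11"];exec(open("go.py").read())
E
```

```text
x,y=map(float,a.split(","));w=c+R@[x,y];print(a,w.round(4),"tool delta",(M.T@np.r_[w-p[:2],0]).round(4))
    ^^^
ValueError: could not convert string to float: '--'
t 2.975 tcp [0.4325 0.0246 0.0629] rot [ 3.141 -0.    -1.42 ] slab [-0.0775  0.1125] F [ 0.54 -0.2  -0.13]
-.08,.11 [0.4305 0.0218] tool delta [0.0024 0.0025 0.    ]
```

>>> move_arm(rows="0 0 0 0.002 0.002 0.005 0;0 0 0 0 0 0.003 0;0 0 0 0 0 0.002 0;0 0 0 0 0 0.001 0;0 0 0 0 0 0.001 0;0 0 0 0 0 0 0")

```text
t: 3.72
eef_pos: [0.4311, 0.0218, 0.0513]
ee_rot: [3.142, -0.0, -1.421]
force: [0.5, -0.3, -0.4]
width: 0.0005
gripper_force: 0.0
```

>>> move_arm(rows="0 0 0 0 0 0.001 0;0 0 0 0 0 0 0")

```text
t: 3.98
eef_pos: [0.4311, 0.0218, 0.0503]
ee_rot: [3.142, -0.0, -1.421]
force: [-0.6, 1.0, 0.8]
width: 0.0004
gripper_force: 0.0
```

>>> move_arm(rows="0 0 0 0 0 0.0005 0;0 0 0 0 0 0.0005 0;0 0 0 0 0 0 0")

```text
t: 4.35
eef_pos: [0.4311, 0.0218, 0.0493]
ee_rot: [3.142, -0.0, -1.421]
force: [0.1, 0.1, -0.1]
width: 0.0009
gripper_force: 0.0
```

>>> move_arm(rows="0 0 0 0 0 0.0005 0;0 0 0 0 0 0 0")

```text
t: 4.6
eef_pos: [0.4311, 0.0218, 0.0488]
ee_rot: [3.141, -0.0, -1.421]
force: [0.4, -1.0, 0.4]
width: 0.0001
gripper_force: 0.0
```

>>> move_arm(rows="0 0 0 0 0 0.0005 0;0 0 0 0 0 0 0")

```text
t: 4.85
eef_pos: [0.4311, 0.0218, 0.0483]
ee_rot: [3.141, -0.0, -1.42]
force: [-0.4, -0.7, 0.5]
width: 0.0003
gripper_force: 0.0
```

>>> move_arm(rows="0 0 0 0 0 0.0005 0;0 0 0 0 0 0 0")

```text
t: 5.1
eef_pos: [0.4311, 0.0218, 0.0478]
ee_rot: [3.142, -0.0, -1.421]
force: [-0.3, -0.0, -0.3]
width: 0.0003
gripper_force: 0.0
```

>>> move_arm(rows="0 0 0 0 0 0.0005 0;0 0 0 0 0 0 0")

```text
t: 5.35
eef_pos: [0.4311, 0.0218, 0.0473]
ee_rot: [3.141, -0.0, -1.421]
force: [0.9, -0.1, 0.7]
width: 0.0004
gripper_force: 0.0
```

```bash
python3 -c "
from station import arm;print(arm.finger_overhang,arm.get_state()['force'])"
```

```text
0.008 [ 0.88823513 -0.13486442  0.67081197]
```

>>> move_arm(rows="0 0 0 0 0 0.0005 0;0 0 0 0 0 0 0")

```text
t: 5.6
eef_pos: [0.4311, 0.0218, 0.0468]
ee_rot: [3.142, -0.0, -1.42]
force: [0.3, -0.4, -0.0]
width: 0.0004
gripper_force: 0.0
```

>>> move_arm(rows="0 0 0 0 0 0.0005 0;0 0 0 0 0 0 0")

```text
t: 5.85
eef_pos: [0.4311, 0.0218, 0.0463]
ee_rot: [3.142, -0.0, -1.421]
force: [0.3, -1.0, 0.4]
width: 0.0005
gripper_force: 0.0
```

```bash
python3 - <<'E'
from h import *
p,d=arm.grab_frame("side"); cv2.imwrite("pics/s1.png",cv2.resize(p[120:285,260:460],None,fx=4,fy=3.6,interpolation=cv2.INTER_CUBIC))
print(arm.get_state()["force"])
E
```

```text
[-0.46596274 -0.84019949  0.06613052]
```

View pics/s1.png

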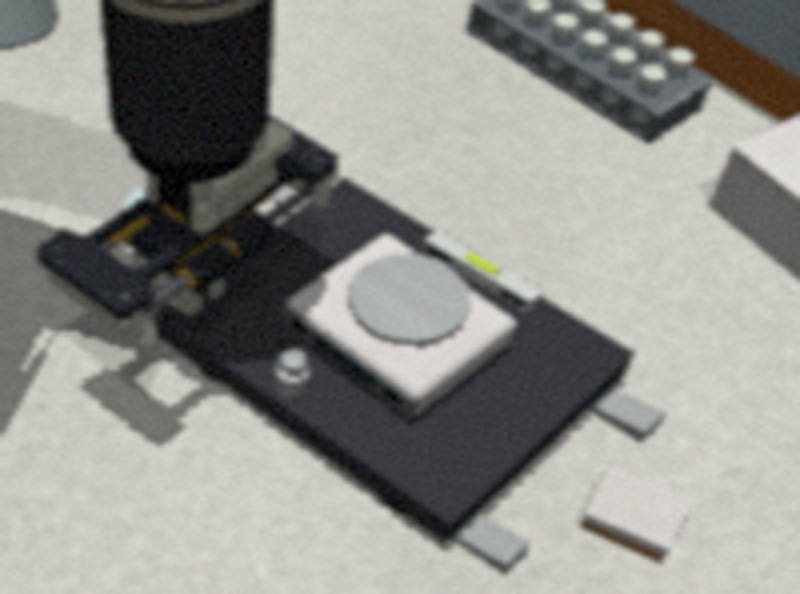

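The gripper stands over the near-left corner (about (190,300) in the crop), but the gripper body hides the fingertips. I'll keep lowering until the force reading responds.

>>> move_arm(rows="0 0 0 0 0 0.0005 0;0 0 0 0 0 0.0005 0;0 0 0 0 0 0 0")

```text
t: 6.28
eef_pos: [0.4311, 0.0218, 0.0453]
ee_rot: [3.142, 0.0, -1.421]
force: [-0.1, 0.1, -0.6]
width: 0.0005
gripper_force: 0.0
```

>>> move_arm(rows="0 0 0 0 0 0.0005 0;0 0 0 0 0 0.0005 0;0 0 0 0 0 0 0")

```text
t: 6.65
eef_pos: [0.4311, 0.0218, 0.0443]
ee_rot: [3.141, -0.0, -1.42]
force: [-0.3, -0.1, -0.5]
width: 0.0008
gripper_force: 0.0
```

```bash
cat > tilt.py <<'E'
from h import *
th=.15;c=np.array([.526,-.075]);R=np.array([[np.cos(th),-np.sin(th)],[np.sin(th),np.cos(th)]])
def tilt(W):
    S=(W[...,:2]-c)@R;out={}
    for n,(x,y) in dict(nl=(-.08,.11),nr=(-.08,-.11),fl=(.08,.11),fr=(.08,-.11)).items():
        k=(abs(S[...,0]-x*.95)<.022)&(abs(S[...,1]-y*.88)<.025)&(abs(W[...,2]-.042)<.025);out[n]=(round(float(W[...,2][k].mean())*1000,2),int(k.sum()))
    return out
E
python3 - <<'E'
from tilt import *
s=arm.get_state();print(s["force"],s["moment"],s["joint_efforts"].round(2),s["eef_pos"])
for n in("top","side"):
    print(n,tilt(world(n,np.load(n+"0.npy"))))
    D=[arm.grab_frame(n)[1] for _ in range(3)]
    print(n,tilt(world(n,np.mean(D,0))))
p,d=arm.grab_frame("top");cv2.imwrite("pics/t1.png",cv2.resize(p[150:260,265:420],None,fx=5,fy=5,interpolation=cv2.INTER_CUBIC))
E
```

```text
[-0.31274626 -0.10312087 -0.50252887] [0.07491389 0.00161867 0.04299573] [ 0.000e+00 -3.233e+01  1.988e+01  4.750e+00  2.000e-02 -0.000e+00] [0.43110459 0.02184275 0.04430057]
top {'nl': (41.78, 212), 'nr': (42.1, 203), 'fl': (42.22, 194), 'fr': (42.41, 187)}
top {'nl': (28.14, 5), 'nr': (42.49, 200), 'fl': (nan, 0), 'fr': (42.57, 188)}
side {'nl': (40.07, 261), 'nr': (41.16, 315), 'fl': (41.13, 194), 'fr': (41.49, 238)}
side {'nl': (43.0, 225), 'nr': (41.48, 316), 'fl': (41.14, 188), 'fr': (41.7, 238)}tilt.py:6: RuntimeWarning: Mean of empty slice.
  k=(abs(S[...,0]-x*.95)<.022)&(abs(S[...,1]-y*.88)<.025)&(abs(W[...,2]-.042)<.025);out[n]=(round(float(W[...,2][k].mean())*1000,2),int(k.sum()))
  ret = ret.dtype.type(ret / rcount)
```

View pics/t1.png

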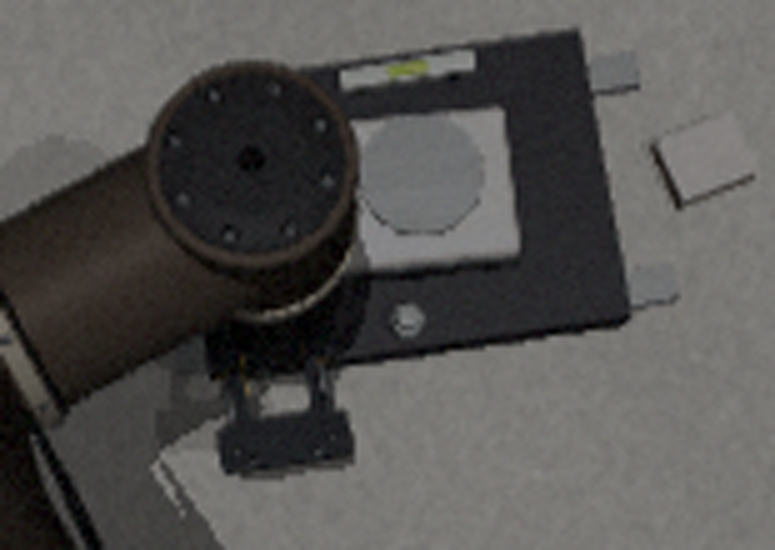

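The other three corners read the same heights as before (about 42 mm), and the arm covers the near-left corner in this view, so there's no contact yet. I'll keep going down in small steps.

>>> move_arm(rows="0 0 0 0 0 0.0005 0;0 0 0 0 0 0.0005 0;0 0 0 0 0 0 0")

```text
t: 7.38
eef_pos: [0.4311, 0.0218, 0.0433]
ee_rot: [3.141, -0.0, -1.42]
force: [-0.2, 0.2, 0.6]
width: 0.0004
gripper_force: 0.0
```

>>> move_arm(rows="0 0 0 0 0 0.0005 0;0 0 0 0 0 0.0005 0;0 0 0 0 0 0 0")

```text
t: 7.75
eef_pos: [0.4311, 0.0218, 0.0423]
ee_rot: [3.142, -0.0, -1.421]
force: [0.9, -0.3, 0.4]
width: 0.0003
gripper_force: 0.0
```

```bash
python3 - <<'E'
from h import *
p,d=arm.grab_frame("side");W=world("side",d);e=arm.get_state()["eef_pos"]
# lowest points of what is near the TCP, seen from the side camera
for z0 in np.arange(.03,.12,.01):
    k=(abs(W[...,2]-z0-.005)<.005)&(np.linalg.norm(W[...,:2]-e[:2],axis=-1)<.06)
    if k.sum(): print(round(z0,3),k.sum(),W[k][:,:2].min(0).round(3),W[k][:,:2].max(0).round(3))
b=p.copy();m=arm.camera_model("side")
for z in(e[2]-.008,.042):
    q=m["mtx"]@(m["camera_from_world"]@[e[0],e[1],z,1])[:3];print(q[:2]/q[2])
cv2.imwrite("pics/s2.png",cv2.resize(p[165:240,265:345],None,fx=9,fy=7.5,interpolation=cv2.INTER_CUBIC))
E
```

```text
0.03 138 [ 0.409 -0.036] [0.489 0.036]
0.04 390 [ 0.41  -0.038] [0.491 0.045]
0.05 7 [0.415 0.01 ] [0.433 0.025]
0.06 28 [0.413 0.008] [0.448 0.026]
0.07 19 [0.415 0.008] [0.446 0.02 ]
0.08 9 [0.412 0.008] [0.421 0.028]
0.09 2 [0.413 0.009] [0.415 0.011]
0.11 3 [0.395 0.007] [0.399 0.03 ]
[308.47152662 208.20728084]
[308.44052961 206.52107169]
```

View pics/s2.png

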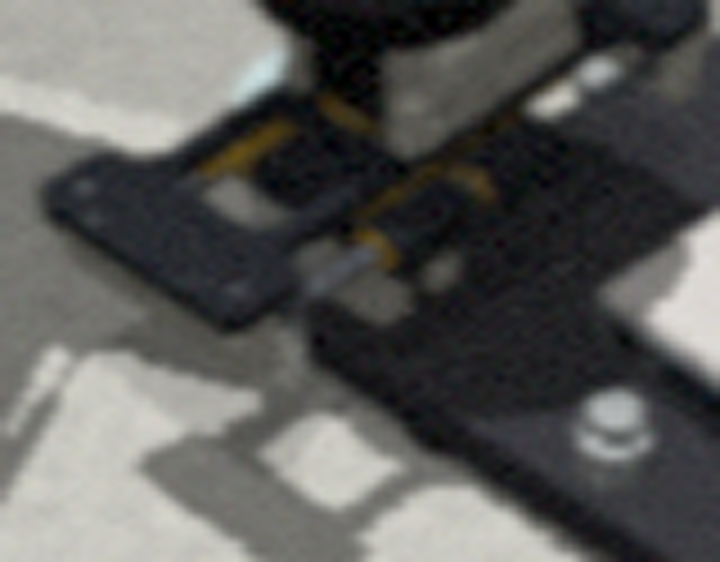

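The grey fingertips are at about crop (390,318), pixel (308,207). That's within a pixel of touching the slab top, so it doesn't settle the question. I'll keep lowering and check the joint efforts as well.

```bash
python3 -c "
from station import arm;s=arm.get_state();print(s['joint_efforts'].round(3),s['q'].round(4),s['force'])"
```

```text
[-1.0000e-03 -3.2467e+01  1.9736e+01  4.7120e+00  1.1000e-02 -0.0000e+00] [ 0.511   0.1553 -0.7294  0.     -0.6862 -0.3607] [ 0.29115787  0.08081164 -0.48451127]
```

>>> move_arm(rows="0 0 0 0 0 0.0005 0;0 0 0 0 0 0.0005 0;0 0 0 0 0 0 0")

```text
t: 8.18
eef_pos: [0.4311, 0.0218, 0.0413]
ee_rot: [3.142, -0.0, -1.42]
force: [-0.0, -0.3, -0.1]
width: 0.0005
gripper_force: 0.0
```

```bash
python3 -c "
from station import arm;s=arm.get_state();print(s['joint_efforts'].round(3),s['q'].round(4),s['force'])"
```

```text
[-0.0000e+00 -3.2544e+01  1.9671e+01  4.6970e+00  1.9000e-02  0.0000e+00] [ 0.511   0.157  -0.7306  0.     -0.6833 -0.3607] [-0.01852026 -0.33102579 -0.0587872 ]
```

>>> move_arm(rows="0 0 0 0 0 0.0005 0;0 0 0 0 0 0.0005 0;0 0 0 0 0 0 0")

```text
t: 8.55
eef_pos: [0.4311, 0.0218, 0.0403]
ee_rot: [3.142, -0.0, -1.42]
force: [-0.7, -0.9, 0.9]
width: 0.0006
gripper_force: 0.0
```

>>> move_arm(rows="0 0 0 0 0 0.0005 0;0 0 0 0 0 0.0005 0;0 0 0 0 0 0 0")

```text
t: 8.93
eef_pos: [0.4311, 0.0218, 0.0393]
ee_rot: [3.141, -0.0, -1.42]
force: [0.3, -0.1, 0.0]
width: 0.0003
gripper_force: 0.0
```

```bash
python3 - <<'E'
from tilt import *
s=arm.get_state();print(s['joint_efforts'].round(3),s['force'])
D=[arm.grab_frame("side") for _ in range(4)]
print(tilt(world("side",np.mean([d[1] for d in D],0))))
p=np.mean([d[0] for d in D],0)
p0=cv2.imread("pics/side0.png").astype(float)
# image shift of the right/far part of the slab between start and now
for n,(u,v) in dict(fr=(418,219),nr=(372,266),fl=(346,170)).items():
    a=p0[v-10:v+10,u-12:u+12].mean(2).copy();b=p[v-10:v+10,u-12:u+12].mean(2).copy()
    print(n,cv2.phaseCorrelate(a,b))
E
```

```text
[ 0.0000e+00 -3.2685e+01  1.9532e+01  4.6640e+00  1.9000e-02  0.0000e+00] [ 0.34032354 -0.10092991  0.02136965]
{'nl': (44.0, 219), 'nr': (41.63, 301), 'fl': (41.09, 183), 'fr': (41.64, 230)}
fr ((0.16329040177479648, 0.10807863156317232), 0.9886103227619941)
nr ((0.15469362835901634, -0.0022925443766474984), 0.9626763300863759)
fl ((72.41763837314207, -14.437501042350814), 0.004146594434471777)
```

>>> move_arm(rows="0 0 0 0 0 0.0005 0;0 0 0 0 0 0.0005 0;0 0 0 0 0 0 0")

```text
t: 9.5
eef_pos: [0.4311, 0.0218, 0.0383]
ee_rot: [3.141, -0.0, -1.421]
force: [-0.9, 0.4, 0.4]
width: 0.0008
gripper_force: 0.0
```

>>> move_arm(rows="0 0 0 0 0 0.0005 0;0 0 0 0 0 0.0005 0;0 0 0 0 0 0 0")

```text
t: 9.88
eef_pos: [0.4311, 0.0218, 0.0373]
ee_rot: [3.142, -0.0, -1.42]
force: [-0.5, 0.2, 0.9]
width: 0.0
gripper_force: 0.0
```

>>> move_arm(rows="0 0 0 0 0 0.0005 0;0 0 0 0 0 0.0005 0;0 0 0 0 0 0 0")

```text
t: 10.25
eef_pos: [0.4311, 0.0218, 0.0363]
ee_rot: [3.141, -0.0, -1.42]
force: [0.1, 0.1, 0.6]
width: 0.0001
gripper_force: 0.0
```

```bash
python3 - <<'E'
from h import *
D=[arm.grab_frame("side") for _ in range(3)]
d=np.median([x[1] for x in D],0);W=world("side",d);p=D[0][0]
print("z mm; cols 296..326");
for v in range(196,216): print(v,' '.join(f"{W[v,u,2]*1000:4.0f}" for u in range(296,326)))
print("grey");
for v in range(196,216): print(v,' '.join(f"{int(p[v,u].mean()):4d}" for u in range(296,326)))
for v,u in((203,307),(205,307),(206,308),(200,313)): print(v,u,W[v,u].round(4))
E
```

```text
z mm; cols 296..326
196  158  159  159  158  157  154  152  132  135  139  140  140  139  139  141  140  139  140  137  134  131  125   41   39   42   40   43   41   41   42
197  160  158  157  156  155  151  125  128  131  135  138  140  140  140  139  139  137  137  133  131  127  122   40   43   41   40   41   41   40   41
198  158  158  156  152  150  119  122  124  130  133  139  137  141  140  140  138  137  133  129  126  124   41   44   40   41   41   40   41   41   41
199  158  153  152  146    1  115  118  119  124  133  134  135  136  140  139  134  132  129  125  122   41   41   41   39   41   40   40   43   42   40
200  159  150   15   13   14   79  113  134  133  134  132  131  134  135  133  131  128  125  122   68   41   41   42   41   40   40   40   41   41   42
201  157  159   14   12   13   12  132  133  132  132  130  127  131  131  130  128  125   72   67   66   39   41   42   41   41   42   42   41   41   41
202  158  160  158   14   11  132  133  132  133  129   91  120  123  125  126  122   68   67   62   60   42   40   40   41   43   42   40   41   40   43
20
[... 4511 characters left out ...]
3   24   26   26   29   27   31   23   34   32   38   37   36   35   24   36   35   36   27   35   37   38   38
213  100  107  100   60   35   30   18   30   25   29   27   28   28   26   30   27   30   34   35   32   38   33   40   35   37   32   36   35   28   37
214   98  110  100   81   61   44   32   24   19   24   19   30   35   36   32   31   37   34   33   31   31   34   30   32   33   28   33   35   34   25
215   99  105  102   86   78   69   51   35   26   23   22   37   33   32   35   34   35   33   30   32   33   33   29   34   34   29   32   38   34   29
203 307 [0.4168 0.0082 0.083 ]
205 307 [0.4173 0.0092 0.073 ]
206 308 [0.4205 0.0091 0.0662]
200 313 [ 0.4153 -0.0198  0.1251]
```

The side depth shows the lowest fingertip points at about z = 54 mm, some 11 mm above the slab. So the reported TCP z is about 25 mm lower than the true height, while x and y agree. I'll go by depth and touch from here.

>>> move_arm(rows="0 0 0 0 0 0.004 0;0 0 0 0 0 0.003 0;0 0 0 0 0 0.001 0;0 0 0 0 0 0 0")

```text
t: 10.9
eef_pos: [0.4311, 0.0218, 0.0282]
ee_rot: [3.141, -0.0, -1.42]
force: [-0.8, -0.6, -1.1]
width: 0.0005
gripper_force: 0.0
```

```bash
cat > tip.py <<'E'
from h import *
s=arm.get_state();e=s["eef_pos"]
d=np.median([arm.grab_frame("side")[1] for _ in range(3)],0);W=world("side",d)
k=(abs(W[...,0]-e[0])<.035)&(abs(W[...,1]-e[1])<.03)&(W[...,2]<.1)&(W[...,2]>.047)
print(e.round(4),s["force"].round(2),"finger z sorted",np.sort(W[k][:,2]).round(3)[:12],W[k][:,:2].min(0).round(3),W[k][:,:2].max(0).round(3))
E
python3 tip.py
```

```text
[0.4311 0.0218 0.0282] [-0.79 -0.62 -1.12] finger z sorted [0.048 0.048 0.048 0.049 0.049 0.05  0.05  0.05  0.05  0.05  0.051 0.052] [0.411 0.008] [0.447 0.028]
```

>>> move_arm(rows="0 0 0 0 0 0.0005 0;0 0 0 0 0 0.0005 0;0 0 0 0 0 0 0")

```text
t: 11.42
eef_pos: [0.4313, 0.0219, 0.0278]
ee_rot: [-3.141, 0.0, -1.42]
force: [-2.5, -0.1, 8.6]
width: 0.0001
gripper_force: 4.1
```

>>> move_arm(rows="0 0 0 0 0 0.0005 0;0 0 0 0 0 0.0005 0;0 0 0 0 0 0 0")

```text
t: 11.8
eef_pos: [0.4314, 0.022, 0.0276]
ee_rot: [-3.141, -0.0, -1.42]
force: [-7.2, 1.8, 21.5]
width: 0.0004
gripper_force: 10.7
```

>>> move_arm(rows="0 0 0 0 0 0.0005 0;0 0 0 0 0 0.0005 0;0 0 0 0 0 0 0")

```text
t: 12.18
eef_pos: [0.4317, 0.0223, 0.0273]
ee_rot: [-3.14, 0.0, -1.42]
force: [-10.6, 4.0, 31.9]
width: 0.0005
gripper_force: 15.7
```

```bash
python3 tip.py
```

```text
[0.4317 0.0223 0.0273] [-10.58   4.04  31.89] finger z sorted [0.048 0.048 0.048 0.048 0.048 0.049 0.049 0.049 0.049 0.05  0.05  0.05 ] [0.412 0.008] [0.448 0.028]
```

The near-left corner is firm: contact came at TCP z ≈ 0.028 and it took 32 N with almost no sink. A reported TCP z of 0.028 therefore means the fingertips are at 42 mm. Moving to the near-right corner.

>>> move_arm(rows="0 0 0 0 0 -0.02 0;0 0 0 0 0 -0.03 0;0 0 0 0.055 0 0 0;0 0 0 0.055 0 0 0;0 0 0 0.055 0 0 0;0 0 0 0.055 0 0.02 0;0 0 0 0 0 0.02 0;0 0 0 0 0 0 0")

```text
t: 13.32
eef_pos: [0.4624, -0.1963, 0.0339]
ee_rot: [3.138, 0.001, -1.423]
force: [0.5, 0.1, -0.6]
width: 0.0006
gripper_force: 0.0
```

```bash
python3 - <<'E'
import sys;sys.argv=["","-.08,-.11"];exec(open("go.py").read())
E
```

```text
t 13.325 tcp [ 0.4624 -0.1963  0.0339] rot [ 3.138e+00  1.000e-03 -1.423e+00] slab [-0.081  -0.1104] F [ 0.53  0.07 -0.57]
-.08,-.11 [ 0.4633 -0.1957] tool delta [-0.0004 -0.001  -0.    ]
```

>>> move_arm(rows="0 0 0 0 0 0.003 0;0 0 0 0 0 0.0015 0;0 0 0 0 0 0.0005 0;0 0 0 0 0 0.0005 0;0 0 0 0 0 0 0")

```text
t: 13.95
eef_pos: [0.4642, -0.1955, 0.03]
ee_rot: [-3.141, -0.0, -1.42]
force: [-0.6, 0.3, -0.2]
width: 0.0008
gripper_force: 0.0
```

>>> move_arm(rows="0 0 0 0 0 0.0005 0;0 0 0 0 0 0 0")

```text
t: 14.2
eef_pos: [0.464, -0.1957, 0.0293]
ee_rot: [3.141, 0.0, -1.421]
force: [0.2, 0.6, -0.1]
width: 0.0004
gripper_force: 0.0
```

>>> move_arm(rows="0 0 0 0 0 0.0005 0;0 0 0 0 0 0.0005 0;0 0 0 0 0 0 0")

```text
t: 14.58
eef_pos: [0.4641, -0.1957, 0.0283]
ee_rot: [3.142, -0.0, -1.42]
force: [-0.8, -0.7, 0.2]
width: 0.0003
gripper_force: 0.0
```

>>> move_arm(rows="0 0 0 0 0 0.0005 0;0 0 0 0 0 0 0")

```text
t: 14.82
eef_pos: [0.464, -0.1957, 0.0282]
ee_rot: [3.142, -0.0, -1.42]
force: [-2.0, 0.9, 5.5]
width: 0.0004
gripper_force: 2.3
```

>>> move_arm(rows="0 0 0 0 0 0.0005 0;0 0 0 0 0 0 0")

```text
t: 15.08
eef_pos: [0.4641, -0.1957, 0.028]
ee_rot: [-3.141, -0.0, -1.42]
force: [-3.5, 2.0, 10.1]
width: 0.0007
gripper_force: 5.0
```

Near-right is firm too. Next is far-right.

>>> move_arm(rows="0 0 0 0 0 -0.015 0;0 0 0 0 -0.055 0 0;0 0 0 0 -0.055 0 0;0 0 0 0 -0.05 0 0;0 0 0 0 0 0.01 0;0 0 0 0 0 0.002 0;0 0 0 0 0 0 0")

```text
t: 15.95
eef_pos: [0.6212, -0.1719, 0.0305]
ee_rot: [3.141, 0.0, -1.421]
force: [0.1, -0.0, 0.6]
width: 0.0003
gripper_force: 0.0
```

>>> move_arm(rows="0 0 0 0 0 0.001 0;0 0 0 0 0 0.0005 0;0 0 0 0 0 0 0")

```text
t: 16.32
eef_pos: [0.6222, -0.1718, 0.0292]
ee_rot: [-3.141, -0.0, -1.421]
force: [-0.1, 0.4, -0.6]
width: 0.001
gripper_force: 0.0
```

>>> move_arm(rows="0 0 0 0 0 0.0005 0;0 0 0 0 0 0.0005 0;0 0 0 0 0 0 0")

```text
t: 16.7
eef_pos: [0.6223, -0.1717, 0.0281]
ee_rot: [-3.142, -0.0, -1.42]
force: [-1.0, -0.2, 3.7]
width: 0.0002
gripper_force: 1.4
```

>>> move_arm(rows="0 0 0 0 0 0.0005 0;0 0 0 0 0 0 0")

```text
t: 16.95
eef_pos: [0.6224, -0.1717, 0.028]
ee_rot: [-3.141, -0.0, -1.42]
force: [-2.0, 1.1, 6.5]
width: 0.0005
gripper_force: 3.3
```

Far-right is firm. Moving to far-left, raised to clear the level.

>>> move_arm(rows="0 0 0 0 0 -0.025 0;0 0 0 0 0 -0.02 0;0 0 0 -0.055 0 0 0;0 0 0 -0.055 0 0 0;0 0 0 -0.055 0 0 0;0 0 0 -0.055 0 0.02 0;0 0 0 0 0 0.02 0;0 0 0 0 0 0 0")

```text
t: 17.95
eef_pos: [0.588, 0.0461, 0.0309]
ee_rot: [3.138, -0.001, -1.419]
force: [-0.4, -0.5, 0.8]
width: 0.0007
gripper_force: 0.0
```

>>> move_arm(rows="0 0 0 0 0 0.001 0;0 0 0 0 0 0.001 0;0 0 0 0 0 0 0")

```text
t: 18.32
eef_pos: [0.5897, 0.0453, 0.0308]
ee_rot: [-3.141, 0.0, -1.422]
force: [0.3, -0.3, 0.2]
width: 0.0007
gripper_force: 0.0
```

>>> move_arm(rows="0 0 0 0 0 0.001 0;0 0 0 0 0 0.001 0;0 0 0 0 0 0.0005 0;0 0 0 0 0 0 0")

```text
t: 18.82
eef_pos: [0.5893, 0.0458, 0.0278]
ee_rot: [3.141, -0.0, -1.42]
force: [-0.3, 0.4, 0.9]
width: 0.0006
gripper_force: 0.1
```

>>> move_arm(rows="0 0 0 0 0 0.0005 0;0 0 0 0 0 0 0")

```text
t: 19.08
eef_pos: [0.5894, 0.0458, 0.0275]
ee_rot: [-3.141, 0.0, -1.42]
force: [-1.1, 0.4, 2.5]
width: 0.0005
gripper_force: 1.3
```

>>> move_arm(rows="0 0 0 0 0 0.0005 0;0 0 0 0 0 0 0")

```text
t: 19.32
eef_pos: [0.5895, 0.0459, 0.027]
ee_rot: [-3.141, 0.0, -1.42]
force: [-1.2, 0.7, 3.2]
width: 0.0005
gripper_force: 1.4
```

FL is giving (sinking at about 3 N).

>>> move_arm(rows="0 0 0 0 0 0.0005 0;0 0 0 0 0 0.0005 0;0 0 0 0 0 0 0")

```text
t: 19.7
eef_pos: [0.5896, 0.0461, 0.026]
ee_rot: [-3.141, 0.0, -1.42]
force: [-1.1, 1.8, 4.1]
width: 0.0003
gripper_force: 1.8
```

>>> move_arm(rows="0 0 0 0 0 0.0005 0;0 0 0 0 0 0 0;0 0 0 0 0 0 0")

```text
t: 20.08
eef_pos: [0.5897, 0.0461, 0.0255]
ee_rot: [-3.141, 0.0, -1.42]
force: [-0.3, 2.5, 3.1]
width: 0.0006
gripper_force: 2.1
```

>>> move_arm(rows="0 0 0 0 0 0.0003 0;0 0 0 0 0 0 0;0 0 0 0 0 0 0;0 0 0 0 0 -0.003 0;0 0 0 0 0 -0.012 0;0 0 0 0 0 -0.02 0;0 0 0 -0.035 0 -0.01 0")

```text
t: 20.95
eef_pos: [0.584, 0.0789, 0.0712]
ee_rot: [3.141, -0.0, -1.423]
force: [0.6, 1.2, 0.2]
width: 0.0003
gripper_force: 0.0
```

```bash
python3 - <<'E'
import sys;sys.argv=["",".074,.195"];exec(open("go.py").read())
p,d=arm.grab_frame("side");W=world("side",d);S=(W[...,:2]-c)@R
for n,sg in(("fl",1),):
    k=(abs(S[...,0]-.074)<.03)&(S[...,1]>.133)&(S[...,1]<.18)&(W[...,2]>.006)&(W[...,2]<.022)
    print("shim pts",k.sum(),S[k].min(0).round(4),S[k].max(0).round(4),S[k].mean(0).round(4))
E
```

```text
t 20.95 tcp [0.584  0.0789 0.0712] rot [ 3.141 -0.    -1.423] slab [0.0804 0.1435] F [0.6  1.18 0.18]
.074,.195 [0.57   0.1289] tool delta [-0.0515  0.0065 -0.    ]
shim pts 52 [0.0626 0.147 ] [0.0898 0.1669] [0.0746 0.1573]
```

The far-left corner gave about 2.5 mm at 3–4 N, so its shim is the one to push. I'll go outside its butt and descend.

>>> move_arm(rows="0 0 0 -0.055 0.006 0 0;0 0 0 0 0 0.03 0;0 0 0 0 0 0.03 0;0 0 0 0 0 0.01 0;0 0 0 0 0 0 0")

```text
t: 21.62
eef_pos: [0.5696, 0.1334, -0.0001]
ee_rot: [3.14, -0.001, -1.421]
force: [-0.3, -0.4, 0.8]
width: 0.0005
gripper_force: 0.0
```

```bash
python3 - <<'E'
import sys;sys.argv=["",".075,.1765"];exec(open("go.py").read())
E
sed -i 's/>.047/>.008/' tip.py; python3 tip.py
```

```text
t 21.625 tcp [ 5.696e-01  1.334e-01 -1.000e-04] rot [ 3.140e+00 -1.000e-03 -1.421e+00] slab [0.0743 0.1995] F [-0.3  -0.36  0.8 ]
.075,.1765 [0.5738 0.1107] tool delta [ 0.023  -0.0007  0.    ]
[ 5.696e-01  1.334e-01 -1.000e-04] [-0.3  -0.36  0.8 ] finger z sorted [0.016 0.017 0.018 0.019 0.019 0.019 0.02  0.02  0.02  0.021 0.021 0.021] [0.535 0.104] [0.587 0.147]
```

>>> move_arm(rows="0 0 0 0 0 0.005 0;0 0 0 0 0 0.003 0;0 0 0 0.01 0 0 0;0 0 0 0.006 0 0 0;0 0 0 0.003 0 0 0;0 0 0 0 0 0 0")

```text
t: 22.52
eef_pos: [0.5729, 0.1147, -0.0079]
ee_rot: [-3.141, 0.0, -1.421]
force: [-0.5, -0.3, 0.1]
width: 0.0005
gripper_force: 0.0
```

>>> move_arm(rows="0 0 0 0.002 0 0 0;0 0 0 0.002 0 0 0;0 0 0 0.002 0 0 0;0 0 0 0.001 0 0 0;0 0 0 0 0 0 0")

```text
t: 23.15
eef_pos: [0.5739, 0.1082, -0.0079]
ee_rot: [-3.142, -0.0, -1.421]
force: [0.0, -0.3, -0.2]
width: 0.0005
gripper_force: 0.1
```

>>> move_arm(rows="0 0 0 0.002 0 0 0;0 0 0 0.002 0 0 0;0 0 0 0.002 0 0 0;0 0 0 0.002 0 0 0;0 0 0 0 0 0 0")

```text
t: 23.78
eef_pos: [0.575, 0.1, -0.008]
ee_rot: [3.141, -0.0, -1.421]
force: [0.2, -0.4, 0.1]
width: 0.0006
gripper_force: 0.0
```

```bash
cat > shim.py <<'E'
from h import *
th=.15;c=np.array([.526,-.075]);R=np.array([[np.cos(th),-np.sin(th)],[np.sin(th),np.cos(th)]])
s=arm.get_state();print("tcp slab",(R.T@(s["eef_pos"][:2]-c)).round(4),s["force"].round(2))
for n in("side","top"):
    W=world(n,np.median([arm.grab_frame(n)[1] for _ in range(2)],0));S=(W[...,:2]-c)@R
    k=(abs(S[...,0]-.074)<.03)&(S[...,1]>.132)&(S[...,1]<.18)&(W[...,2]>.006)&(W[...,2]<.018)
    if k.sum(): print(n,k.sum(),S[k].min(0).round(4),S[k].max(0).round(4))
E
python3 shim.py
```

```text
tcp slab [0.0746 0.1657] [ 0.16 -0.44  0.06]
side 40 [0.0581 0.1464] [0.0892 0.1762]
```

>>> move_arm(rows="0 0 0 0.001 0 0 0;0 0 0 0.001 0 0 0;0 0 0 0.001 0 0 0;0 0 0 0.001 0 0 0;0 0 0 0 0 0 0")

```text
t: 24.6
eef_pos: [0.5757, 0.0971, -0.008]
ee_rot: [-3.141, 0.001, -1.42]
force: [-1.7, 5.3, -0.0]
width: 0.0004
gripper_force: 2.9
```

>>> move_arm(rows="0 0 0 0.001 0 0 0;0 0 0 0.001 0 0 0;0 0 0 0 0 0 0")

```text
t: 24.98
eef_pos: [0.5762, 0.0961, -0.0079]
ee_rot: [-3.14, 0.002, -1.42]
force: [-2.4, 10.4, -1.4]
width: 0.0003
gripper_force: 5.4
```

>>> move_arm(rows="0 0 0 0.001 0 0 0;0 0 0 0.001 0 0 0;0 0 0 0 0 0 0")

```text
t: 25.35
eef_pos: [0.5766, 0.0952, -0.0079]
ee_rot: [-3.139, 0.003, -1.42]
force: [-5.0, 15.8, -1.5]
width: 0.0003
gripper_force: 7.9
```

```bash
python3 - <<'E'
from tilt import *
s=arm.get_state();print("tcp slab",(R.T@(s["eef_pos"][:2]-c)).round(4),s["force"].round(2))
p,d=arm.grab_frame("side");print(tilt(world("side",d)))
p0=cv2.imread("pics/side0.png")
for n,(u,v) in dict(fr=(418,219),nr=(372,266),nl=(300,210)).items():
    a=p0[v-10:v+10,u-12:u+12].mean(2).copy();b=p[v-10:v+10,u-12:u+12].mean(2).copy();print(n,cv2.phaseCorrelate(a,b))
cv2.imwrite("pics/s3.png",cv2.resize(p[150:215,290:370],None,fx=9,fy=9,interpolation=cv2.INTER_CUBIC))
E
```

```text
tcp slab [0.0755 0.1607] [-4.99 15.81 -1.52]
{'nl': (40.72, 255), 'nr': (40.85, 323), 'fl': (41.57, 191), 'fr': (41.74, 248)}
fr ((0.15507775627965437, 0.016178359391728847), 0.9663277080755852)
nr ((0.07332540908405782, 0.018742924440259046), 1.0381115533451568)
nl ((-0.04566422279781257, 0.22630734797692398), 0.9586781486652498)
```

View pics/s3.png

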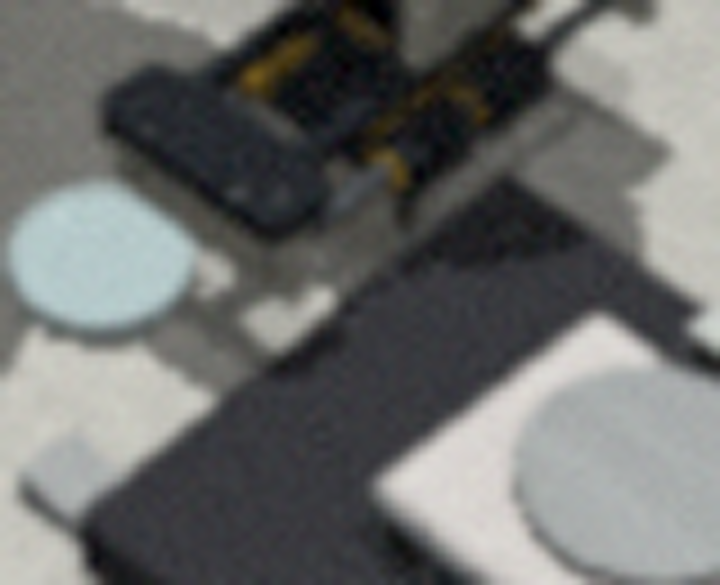

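The slab hasn't visibly shifted, and the fingers are at the far-left shim at about (370,220) in the crop. The push force has risen to 16 N, so the shim feels snug. I'll back off and measure it.

>>> move_arm(rows="0 0 0 -0.004 0 0 0;0 0 0 -0.02 0 0 0;0 0 0 0 0 -0.04 0;0 0 0 -0.03 -0.01 -0.05 0;0 0 0 -0.05 0.01 -0.03 0;0 0 0 0 0 0 0")

```text
t: 26.15
eef_pos: [0.5615, 0.1991, 0.1153]
ee_rot: [-3.136, 0.002, -1.417]
force: [0.1, 0.6, -1.2]
width: 0.0005
gripper_force: 0.0
```

```bash
python3 - <<'E'
from tilt import *
p0=cv2.imread("pics/side0.png");p,d=arm.grab_frame("side");print(tilt(world("side",d)),arm.get_state()["eef_pos"])
a=cv2.resize(p0[165:195,320:360],None,fx=10,fy=10,interpolation=cv2.INTER_CUBIC);b=cv2.resize(p[165:195,320:360],None,fx=10,fy=10,interpolation=cv2.INTER_CUBIC)
cv2.imwrite("pics/cmp.png",np.hstack([a,b])[:,:800])
m=arm.camera_model("side")
for y in(.1495,.1535,.1665):
    w=c+R@[.074,y];q=m["mtx"]@(m["camera_from_world"]@[*w,.015,1])[:3];q=q[:2]/q[2];print(y,q.round(2),"crop",((q-[320,165]+.5)*10-.5).round(0))
E
```

```text
{'nl': (40.47, 251), 'nr': (40.89, 326), 'fl': (41.54, 195), 'fr': (41.73, 246)} [0.56058845 0.19729705 0.11341326]
0.1495 [334.84 175.61] crop [153. 111.]
0.1535 [333.86 174.93] crop [143. 104.]
0.1665 [330.69 172.71] crop [111.  82.]
```

View pics/cmp.png

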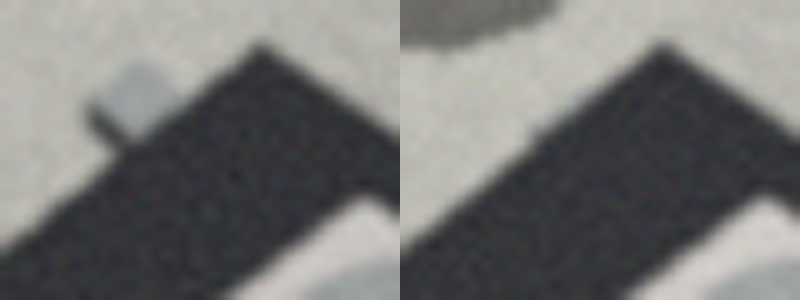

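On the left (before) the far-left shim's butt sticks out, with its edge midpoint near (105,80). On the right (after) only a sliver remains near (157,112). That puts the butt at about 0.150 m (origin ≈ 0.123) and the slab is unmoved, so the shim is snug. Pressing the corner again to check.

```bash
python3 - <<'E'
import sys;sys.argv=["",".08,.11"];exec(open("go.py").read())
E
```

```text
t 26.2 tcp [0.5606 0.1973 0.1134] rot [-3.139e+00  1.000e-03 -1.418e+00] slab [0.0749 0.2641] F [ 0.31 -0.67 -0.9 ]
.08,.11 [0.5887 0.0457] tool delta [ 1.541e-01 -4.700e-03 -1.000e-04]
```

>>> move_arm(rows="0 0 0 0.05 -0.003 0 0;0 0 0 0.05 -0.002 0.02 0;0 0 0 0.04 0 0.03 0;0 0 0 0.013 0 0.02 0;0 0 0 0 0 0.01 0;0 0 0 0 0 0 0")

```text
t: 26.95
eef_pos: [0.5877, 0.0443, 0.031]
ee_rot: [3.139, -0.001, -1.421]
force: [-0.2, 0.6, 0.7]
width: 0.0005
gripper_force: 0.0
```

>>> move_arm(rows="0 0 0 0 0 0.001 0;0 0 0 0 0 0.001 0;0 0 0 0 0 0 0")

```text
t: 27.32
eef_pos: [0.5887, 0.0452, 0.0305]
ee_rot: [-3.141, 0.0, -1.42]
force: [-0.4, -0.1, 0.2]
width: 0.0004
gripper_force: 0.0
```

>>> move_arm(rows="0 0 0 0 0 0.0005 0;0 0 0 0 0 0.0005 0;0 0 0 0 0 0 0")

```text
t: 27.7
eef_pos: [0.5885, 0.0446, 0.0291]
ee_rot: [-3.142, 0.0, -1.421]
force: [-0.1, -0.3, 1.2]
width: 0.0006
gripper_force: 0.0
```

>>> move_arm(rows="0 0 0 0 0 0.0005 0;0 0 0 0 0 0.0005 0;0 0 0 0 0 0 0")

```text
t: 28.08
eef_pos: [0.5885, 0.0446, 0.0282]
ee_rot: [-3.142, -0.0, -1.42]
force: [-0.2, -0.9, 1.8]
width: 0.0003
gripper_force: 1.1
```

>>> move_arm(rows="0 0 0 0 0 0.0005 0;0 0 0 0 0 0 0")

```text
t: 28.32
eef_pos: [0.5885, 0.0446, 0.0281]
ee_rot: [-3.141, -0.0, -1.42]
force: [-3.1, -0.6, 6.7]
width: 0.0002
gripper_force: 3.2
```

Firm: 6.7 N with about 0.1 mm of sink. I'll press slightly harder, hold, then retreat.

>>> move_arm(rows="0 0 0 0 0 0.0004 0;0 0 0 0 0 0 0;0 0 0 0 0 0 0;0 0 0 0 0 0 0")

```text
t: 28.82
eef_pos: [0.5886, 0.0446, 0.0281]
ee_rot: [-3.141, -0.0, -1.42]
force: [-4.1, 0.6, 9.7]
width: 0.0005
gripper_force: 4.7
```

>>> move_arm(rows="0 0 0 0 0 -0.01 0;0 0 0 0 0 -0.04 0;0 0 0 0 0 -0.05 0;0 0 0 -0.05 0 -0.03 0;0 0 0 -0.05 0 0 0;0 0 0 0 0 0 0;0 0 0 0 0 0 0")

```text
t: 29.7
eef_pos: [0.5733, 0.1436, 0.1572]
ee_rot: [3.141, -0.0, -1.42]
force: [0.2, -0.7, -0.2]
width: 0.0002
gripper_force: 0.0
```

```bash
python3 - <<'E'
from tilt import *
p0=cv2.imread("pics/side0.png");p,d=arm.grab_frame("side");print(tilt(world("side",d)))
for n,(u,v) in dict(fl=(346,170),nl=(300,210),fr=(418,219),nr=(372,266),shfr=(420,235),shnr=(384,270),shnl=(297,204),bal=(360,203),weight=(333,221),level=(380,193),dish=(301,179)).items():
    a=p0[v-10:v+10,u-12:u+12].mean(2).copy();b=p[v-10:v+10,u-12:u+12].mean(2).copy();print(n,np.round(cv2.phaseCorrelate(a,b)[0],2),end=' ')
E
```

```text
{'nl': (40.48, 251), 'nr': (40.94, 323), 'fl': (41.36, 197), 'fr': (41.78, 244)}
fl [0.31 0.05] nl [-0.03  0.21] fr [ 0.21 -0.01] nr [-0.01 -0.13] shfr [ 0.09 -0.07] shnr [-0.03 -0.21] shnl [0.14 0.06] bal [-0.04 -0.15] weight [ 0.16 -0.08] level [ 0.1  -0.13] dish [0.71 0.05]
```

Everything else is in place, so I'm handing in.

```bash
python3 -c "
from station import arm;print(arm.job_done())"
```

```text
the job is handed in; nothing more can be done
None
```

The far-left corner was the one that gave (about 2.5 mm at 3–4 N); I pushed its shim in until snug, the corner then held firm at 9.7 N, camera checks showed no significant movement elsewhere, and I handed the job in at about 30 s (no verdict came back).

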